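Turn an angled socket cover over against the panel edge and set it to the duct

ROBOT

A 6-joint arm with a two-finger parallel gripper is mounted at the origin on the work surface. World frame = base frame: x ahead of the robot, y to its left, z up, the work surface at z = 0. Lengths are in mm, angles in rad, forces in N, time in s.
With the tool pointing down it reaches from about 275 to 975 mm from the base axis. Payload 8.4 kg.
Tool frame: the origin (TCP) lies where the fingers leave the gripper's body, on its centre line; the fingertips stand 88 mm ahead of it and the grasp point (between the pads) lies env.hold_point_z ahead of it (env.hold_point_z is the distance from the TCP to the grasp point, in mm); z points along the fingers, y is the line along which they close (so a half turn about z gives the same grasp; the last joint's range is limited). The gripper opens to 92 mm and grips with 3 to 60 N. Pads are 20 mm wide; open, the fingers measure 128 mm over their backs; the gripper's body (75 mm by 189 mm) begins 69 mm behind the grasp point.
Start: joints at [-1.232, 0.353, 1.633, -0, 1.155, -0.002], TCP at [208.9, -589.058, 302.683] pointing down, gripper open.
Joint ranges: [-2.63, 2.63], [-0.92, 2.1], [0.06, 2.66], [-1.3, 4.44], [0, 2.69], [-3.02, 3.02]. Speed limits (rad/s): [2.22, 2.22, 2.79, 3.14, 3.14, 3.14].

INTERFACE

Orientations are given as a unit quaternion [x, y, z, w].
In Python, from station import env gives the robot as it stands.
- The arm moves only by the tool arm_command, never from a script. Its argument "rows" is a list of rows, each a list of 5 numbers: the opening, from -1 (shut) to 1 (fully open), so that 0 is half open, then the shift along the tool's x, y, z in cm, then the turn about the tool's z in rad. A call has 1 to 8 rows; each row is the pose to reach, as a shift and turn from the pose commanded when the call began, along the tool's axes at that moment; what a row does not reach only later rows make up. A row lasts 1/8 s, in which the tool goes at most 62.5 mm and 10.7 degrees, less where a joint would pass 70% of its speed; a pose out of reach is approached as far as the arm can. A call with a gripper value outside its range is refused whole. The fingers move at their own pace and stop on an object; the grip force is fixed at half the most. Time passes only in rows, so rows that repeat a pose let the fingers close. It gives the time, the measured TCP pose, the force, the opening and the grip force at its end, in the units of the state.
- env.get_state(): the state, without advancing time (a new reading comes with each control period).
- env.snapshot(name): name is "scene" or "top" or "wrist"; returns a dict with "img" (384x512x3 uint8, red, green, blue), "K" (3x3 intrinsics, pixels), "cam_to_world" (4x4, takes a point from camera to world coordinates). Camera axes: x right, y up, looking along -z (the intrinsics and any distortion apply to the point x, -y, -z); pixel columns grow to the right and rows downward; lengths in mm; the calibration is good to about 2 mm. A picture is of the moment at which its call begins. There is no depth.
- env.finish_job(): hands the job in; it is judged then, once.
Trained networks look in a picture, given as the dict that the camera call returned (one of the last four; its "shot" number tells which), for a name from the list of things; names that differ only in an ending like _2 or _b are one class to them, and where a whole thing is asked for, a point or a joint stands for the part that bears it (a point fixed in the world has none). Each returns a list of dicts, best first, with "p" (0 to 1); they miss things now and then, are a little off and sometimes report something else, mostly with a low value. They report only what shows in the picture. A call takes as long as a camera call.
- env.silhouettes(picture, label): "region" (384x512 bool, what is visible of it) and "position" ([column, row] in pixels, amid what is visible of it).
- env.landmark_of(picture, label): "position" ([column, row] in pixels: a listed point, or the origin of a listed thing).
The state is a dict: "clock": time; "joints": joint angles; "qvel": joint speeds; "tau": joint torques, N m; "tool_pos": TCP position; "tcp_rot": TCP orientation; "wrist_force": force on the tool from outside, world axes, zero at the start; "ft_torque": the same for the moment, N m; "grip_width": opening from 0.0 (shut) to 1.0 (fully open); "grip_force": force on a finger pad.
Only numpy, scipy, OpenCV 4.12 (cv2) and the standard library are available. Lean on these libraries where they do the work, as an engineer would, in place of code of your own. Each camera call takes 0.05 s, during which the arm holds its last target. There are 200 camera calls.

TASK

The white square socket cover lying face down in front of the wiring panel must be turned face up without picking it up: with the fingertips, push it against the panel's front edge until it tips up on edge there and flips over onto the panel, then push it on across the panel until its far side lies flat and flush against the cable duct. Nothing is to be pinched, lifted or carried, and the lampholders, the junction box and the finished cover stay where they are.

Things in the scene. Friction and masses are not known exactly. Their poses are not given: they have to be found in the camera images.
- panel: wiring panel fixed to the bench: brown board 200 (its x) x 440 (y) x 16 mm thick. Origin: centre of its underside, on the bench. Its front edge, an upright 16 mm step facing the robot, is at x = -100 mm. A grey slotted cable duct runs across it along y, 25 mm tall above the board, its front face at x = +20 mm: 120 mm of free board before it. Behind it stand 30 mm tall terminal blocks
- panel_edge (a point): middle of the panel's front top edge, 16 mm above the bench; axes as the panel's (x from the edge towards the duct, y along the edge, z up)
- duct_face (a point): point on the board at the foot of the middle of the duct's front face, 16 mm above the bench; axes as the panel's
- cover_mid (a point): centre of the square plate of the loose white socket cover, half-way through its 8 mm. x and y run along its sides, z points out of its back. At the start it lies face down with z up, leaning 20 degrees: its x points to the panel and down, the side towards the panel rests on the bench, the side towards the robot is up. Face up and flat, z points straight down
- done_cover: bystander: a like socket cover already face up on the panel near its left (+y) end, plate 86 x 86 mm, its block reaching 34 mm up; loose; origin at the centre of its underside
- panel_lampholder: bystander: black round lampholder, 54 mm wide, 50 mm tall, standing on the panel near its right (-y) end; loose; origin at the centre of its underside
- lampholder: bystander: the like black lampholder on the bench in front of the panel, to the left or right of the cover; loose; origin at the centre of its underside
- junction_box: bystander: white junction box 80 x 80 x 43 mm on the bench in front of the panel, on the other side of the cover; loose; origin at the centre of its underside
- cover: that cover, about 70 g; origin on the bench below the plate's centre. Plate 86 x 86 x 8 mm; from its front sticks a 60 mm wide block cut at a slant, on which it rests face down, so the plate slopes: the robot-side rim is the highest, underside 29 mm above the bench, overhanging the block by 6 mm. Back: grey, dark square seal. 10 to 65 mm from the panel's edge, up to 20 degrees askew

How it is judged:
By the outcome, as a careful person would: the job done as asked, in the order asked, and still so for the second after the job is handed in, with the robot touching nothing.
It also fails if it takes over 58 s, if anything falls off the work surface, if the arm or the gripper's body presses on something with over 40 N, if the wrist force passes 120 N, or if a joint passes its speed limit or range.

## Working session

There is one attempt and no reset: what is moved stays moved. The work goes in short steps, Python scripts to look and compute and a tool call to move; the robot and the scene stay as the last step left them, time stands still between calls to the robot, and variables do not carry over. Pictures are saved under pics/ and viewed, at most 10 in all, crops included, and the job is handed in when it is done.

Besides the shell and the picture viewer there is one more tool, called after "Emit:" by a JSON object that holds its "api" and its "payload". arm_command: Moves the arm, as the interface text tells. Its arguments: {"type":"object","properties":{"rows":{"type":"array"}},"required":["rows"]}

```bash
mkdir -p pics; ls; cat > h.py <<'E'
import numpy as np, cv2
from station import env
def ray(s,px):
    K=np.array(s["K"]);T=np.array(s["cam_to_world"])
    d=np.linalg.inv(K)@[px[0],px[1],1]; d=T[:3,:3]@[d[0],-d[1],-d[2]]
    return T[:3,3],d
def atz(s,px,z):
    o,d=ray(s,px); return o+d*(z-o[2])/d[2]
def save(s,n): cv2.imwrite("pics/"+n,s["img"][:,:,::-1])
E
python3 - <<'E'
from h import *
np.set_printoptions(precision=1,suppress=True)
Z=dict(panel=0,panel_edge=16,duct_face=16,cover_mid=22,done_cover=16,panel_lampholder=16,lampholder=0,junction_box=0,cover=0)
S=[]
for n in("scene","top"):
    s=env.snapshot(n);S.append(s["img"]);print(n,[k for k in s],np.array(s["cam_to_world"])[:3,3])
    for l,z in Z.items():
        for r in env.landmark_of(s,l)[:2]: print(l,round(r["p"],2),np.array(r["position"]),atz(s,r["position"],z))
cv2.imwrite("pics/a.png",cv2.resize(np.vstack(S),(450,675))[:,:,::-1]) if 0 else None
cv2.imwrite("pics/a.png",np.hstack([cv2.resize(i,(400,300)) for i in S])[:,:,::-1])
cv2.imwrite("pics/b.png",cv2.resize(S[1],(800,600))[:,:,::-1])
print(env.hold_point_z,env.get_state())
E
```

```text
pics
scene ['img', 'K', 'cam_to_world', 'shot'] [869.3 427.8 645.7]
panel 0.59 [191.9 199.5] [705.4 -78.5   0. ]
panel_edge 0.59 [228.2 176.3] [604.9 -80.5  16. ]
cover_mid 0.95 [250.3 151.2] [ 516.8 -117.5   22. ]
cover_mid 0.17 [299.6 225.3] [554.9 128.8  22. ]
done_cover 0.86 [248.2 241.5] [664.8  97.7  16. ]
lampholder 0.61 [298.5 224.8] [545.  115.9   0. ]
junction_box 0.92 [212.6 122.4] [ 528.1 -293.8    0. ]
cover 0.79 [248.9 156.8] [ 518.8 -121.5    0. ]
top ['img', 'K', 'cam_to_world', 'shot'] [521.8  -1.3 842.9]
panel 0.96 [300.5 127.3] [707.2 -81.4   0. ]
panel_edge 0.64 [301.2 173.5] [604.5 -79.1  16. ]
panel_edge 0.47 [226.  149.5] [659.   80.2  16. ]
duct_face 0.61 [301.5 119.9] [719.6 -82.3  16. ]
duct_face 0.29 [399.7 204.9] [ 534.9 -283.    16. ]
cover_mid 0.88 [324.6 212.8] [ 520.7 -125.3   22. ]
cover_mid 0.65 [301.2 126.4] [704.3 -80.8  22. ]
done_cover 0.56 [222.7 146.8] [664.9  87.2  16. ]
panel_lampholder 0.68 [384.3 151.8] [ 647.5 -255.2   16. ]
lampholder 0.57 [212.2 201.4] [548.9 112.9   0. ]
junction_box 0.91 [399.7 206.5] [ 531.7 -288.3    0. ]
cover 0.87 [317.9 215. ] [ 516.2 -114.2    0. ]
69.4 {'clock': 1.0, 'joints': array([-1.2,  0.4,  1.6,  0. ,  1.2, -0. ]), 'qvel': array([-0., -0., -0.,  0.,  0.,  0.]), 'tau': array([  0. , -59.4, -33.5,   0.1,   0. ,   0. ]), 'tool_pos': array([ 208.9, -589.1,  302.7]), 'tcp_rot': array([1. , 0.2, 0. , 0. ]), 'wrist_force': array([ 0.6, -0.5,  0.1]), 'ft_torque': array([0., 0., 0.]), 'grip_force': 0.0, 'grip_width': 0.9970307914045904}
```

View pics/a.png

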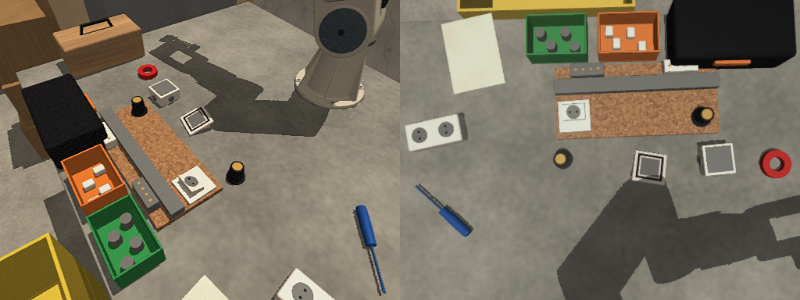

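View pics/b.png

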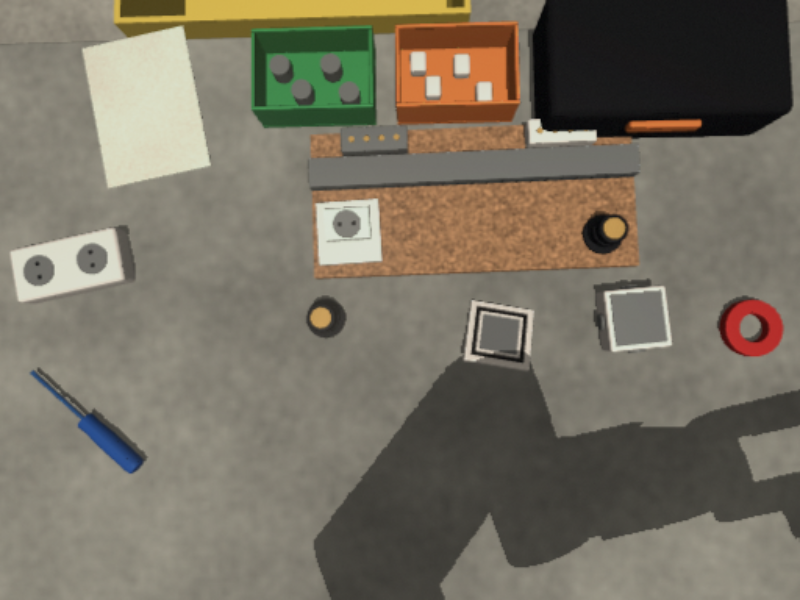

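The top view (800x600) shows the cover at about (498,332), skewed about 8° with its x axis turned to the right. The panel's front edge runs from (315,277) to (637,265), so its yaw is about 2°. The lampholder at (325,318) and the junction box at (637,318) leave a clear corridor.

```bash
python3 - <<'E'
from h import *
np.set_printoptions(precision=3,suppress=True)
s=env.snapshot("top"); c=.64
for p in[(315,277),(637,265)]: print("edge",atz(s,np.array(p)*c,16))
for p in[(310,187),(638,174)]: print("ductfoot",atz(s,np.array(p)*c,16))
for p,z in[((472,300),6),((533,309),6),((528,365),35),((464,358),35)]: print("cov",atz(s,np.array(p)*c,z))
r=env.silhouettes(s,"cover")[0]; R=r["region"]; print(r["p"],R.sum())
b=cv2.boxPoints(cv2.minAreaRect(np.argwhere(R)[:,::-1].astype(np.float32))); print([atz(s,q,20) for q in b])
st=env.get_state(); print(st["tool_pos"],st["tcp_rot"])
from scipy.spatial.transform import Rotation as Ro
M=Ro.from_quat(st["tcp_rot"]).as_matrix(); print(M)
a=np.arctan2(M[1,0],M[0,0]); print("tool x yaw",a)
print("shift to (420,-122) cm",M.T@(np.array([420,-122,250])-st["tool_pos"])/10)
E
```

```text
edge [600.18  133.007  16.   ]
edge [ 608.817 -302.499   16.   ]
ductfoot [724.991 139.191  16.   ]
ductfoot [ 733.057 -308.814   16.   ]
cov [565.765 -81.01    6.   ]
cov [ 552.134 -163.602    6.   ]
cov [ 477.897 -149.343   35.   ]
cov [488.128 -66.043  35.   ]
0.86 1571
[array([484.2  , -65.254,  20.   ]), array([564.88 , -78.583,  20.   ]), array([ 551.203, -163.914,   20.   ]), array([ 470.936, -150.135,   20.   ])]
[ 208.906 -589.07   302.672] [ 0.986  0.17  -0.    -0.   ]
[[ 0.942  0.334 -0.   ]
 [ 0.334 -0.942  0.   ]
 [-0.    -0.    -1.   ]]
tool x yaw 0.3408283692610476
shift to (420,-122) cm [ 35.508 -36.964   5.267]
```

Emit:
{"api": "arm_command", "payload": {"rows": [[0,36.7,-37.4,5.3,0.32],[0,36.7,-37.4,5.3,0.32],[0,36.7,-37.4,5.3,0.32],[0,36.7,-37.4,5.3,0.32],[0,36.7,-37.4,5.3,0.32],[0,36.7,-37.4,5.3,0.32],[0,36.7,-37.4,5.3,0.32],[0,36.7,-37.4,5.3,0.32]]}}

```text
clock: 2.1
tool_pos: [419.3, -136.2, 252.6]
tcp_rot: [1.0, 0.01, 0.001, 0.0]
wrist_force: [0.0, -0.5, -0.1]
grip_width: 0.501
grip_force: 0.0
```

Emit:
{"api": "arm_command", "payload": {"rows": [[0,0,0,0,0],[0,0,0,0,0],[0,0,0,0,0]]}}

```text
clock: 2.48
tool_pos: [418.2, -139.1, 252.5]
tcp_rot: [1.0, 0.01, 0.0, 0.0]
wrist_force: [-1.1, 0.9, -0.1]
grip_width: 0.504
grip_force: 0.0
```

Emit:
{"api": "arm_command", "payload": {"rows": [[0,1.2,-2.6,5,0],[0,1.2,-2.6,10,0],[0,1.2,-2.6,14.6,0],[0,1.2,-2.6,14.6,0],[0,1.2,-2.6,14.6,0]]}}

```text
clock: 3.1
tool_pos: [430.5, -112.7, 107.5]
tcp_rot: [1.0, 0.01, 0.0, 0.0]
wrist_force: [1.6, 0.5, 0.2]
grip_width: 0.497
grip_force: 0.0
```

Emit:
{"api": "arm_command", "payload": {"rows": [[0,1,0,0,0],[0,2,0,0,0],[0,3,0,0,0],[0,3.7,0,0,0],[0,4.4,0,0,0],[0,5.1,0,0,0],[0,5.8,0,0,0],[0,5.8,0,0,0]]}}

```text
clock: 4.1
tool_pos: [488.6, -110.5, 106.3]
tcp_rot: [1.0, 0.01, 0.0, 0.0]
wrist_force: [0.3, 0.6, -0.1]
grip_width: 0.501
grip_force: 0.0
```

```bash
python3 - <<'E'
from h import *
I=[env.snapshot(n)["img"] for n in("scene","top")]
I[0]=cv2.resize(I[0][70:280,130:400],(400,311));I[1]=cv2.resize(I[1][100:310,180:450],(400,311))
cv2.imwrite("pics/c.png",np.hstack(I)[:,:,::-1])
E
```

```text
(no output)
```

View pics/c.png

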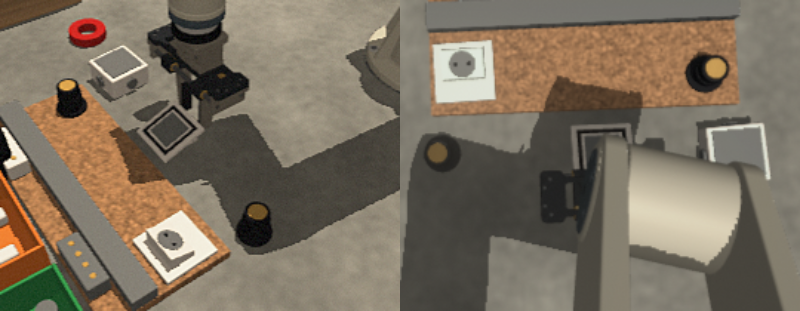

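The cover has turned square to the fingers and is sliding in front of them. There's about 23 mm left to the step.

Emit:
{"api": "arm_command", "payload": {"rows": [[0,0.5,0,0,0],[0,1.0,0,0,0],[0,1.5,0,0,0],[0,1.8,0,0,0],[0,2.1,0,0,0]]}}

```text
clock: 4.82
tool_pos: [509.2, -110.0, 106.4]
tcp_rot: [1.0, 0.01, -0.0, -0.0]
wrist_force: [-0.5, -0.5, 0.1]
grip_width: 0.501
grip_force: 0.1
```

```bash
python3 - <<'E'
from h import *
s=env.snapshot("scene")
r=env.landmark_of(s,"cover_mid")[0]; print(r["p"],atz(s,r["position"],22)); print(env.get_state()["wrist_force"])
cv2.imwrite("pics/d.png",cv2.resize(s["img"][110:210,180:310],(780,600),interpolation=cv2.INTER_CUBIC)[:,:,::-1])
E
```

```text
0.97 [ 560.31918709 -106.3308672    22.        ]
[ 0.25716141 -0.16973602  0.35671043]
```

View pics/d.png

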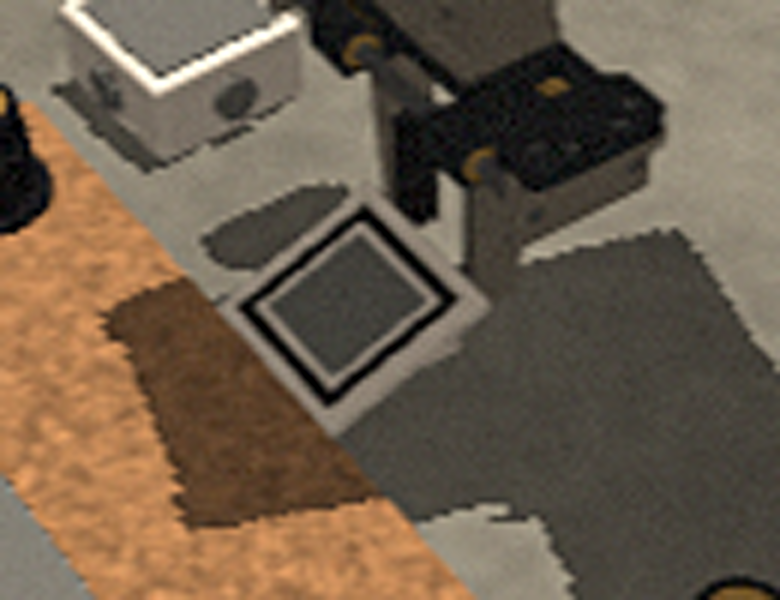

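The cover lies square against the step and the fingers sit on its raised rim. Now I'll push forward and up along the tipping arc.

Emit:
{"api": "arm_command", "payload": {"rows": [[0,0.5,-0.4,-0.4,0],[0,0.7,0,-1.0,0],[0,1.0,0,-1.7,0],[0,1.4,0,-2.3,0],[0,1.8,0,-2.95,0],[0,2.2,0,-3.5,0],[0,2.6,0,-4.0,0],[0,2.6,0,-4.0,0]]}}

```text
clock: 5.92
tool_pos: [536.0, -109.6, 146.9]
tcp_rot: [1.0, 0.01, 0.001, 0.0]
wrist_force: [0.3, -0.2, -0.4]
grip_width: 0.497
grip_force: 0.1
```

```bash
python3 - <<'E'
from h import *
s=env.snapshot("scene")
print(env.get_state()["wrist_force"])
cv2.imwrite("pics/e.png",cv2.resize(s["img"][90:210,170:310],(700,600),interpolation=cv2.INTER_CUBIC)[:,:,::-1])
E
```

```text
[-0.95577036 -0.5637586  -0.21609205]
```

View pics/e.png

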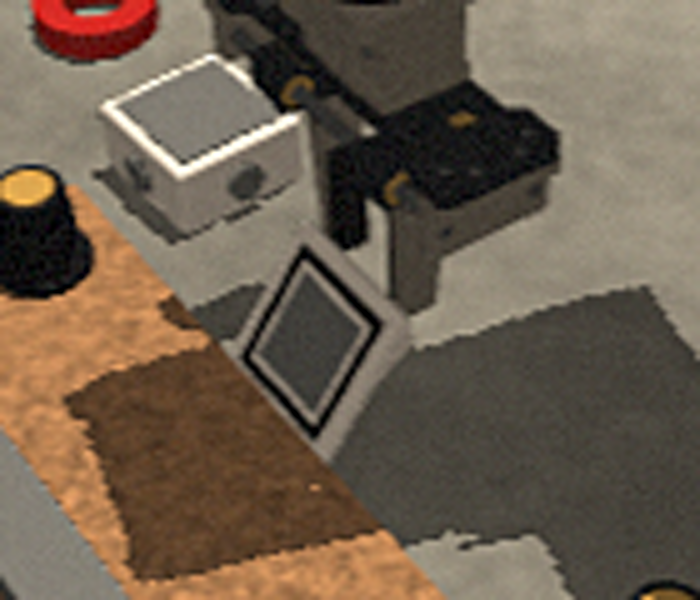

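It has tipped to about 50° with its far side held in the step. I'll continue the arc.

Emit:
{"api": "arm_command", "payload": {"rows": [[0,0.5,0,-0.45,0],[0,1.1,0,-0.8,0],[0,1.75,0,-1.15,0],[0,2.4,0,-1.5,0],[0,3.1,0,-1.7,0],[0,3.8,0,-1.9,0],[0,4.5,0,-2.0,0],[0,5.2,0,-2.0,0]]}}

```text
clock: 6.98
tool_pos: [587.5, -108.5, 166.4]
tcp_rot: [1.0, 0.01, 0.0, -0.0]
wrist_force: [-0.5, -0.1, 0.4]
grip_width: 0.5
grip_force: 0.1
```

```bash
python3 - <<'E'
from h import *
s=env.snapshot("scene")
print(env.get_state()["wrist_force"])
cv2.imwrite("pics/f.png",cv2.resize(s["img"][90:210,170:310],(700,600),interpolation=cv2.INTER_CUBIC)[:,:,::-1])
E
```

```text
[ 0.61219728 -0.34693377  0.39102637]
```

View pics/f.png

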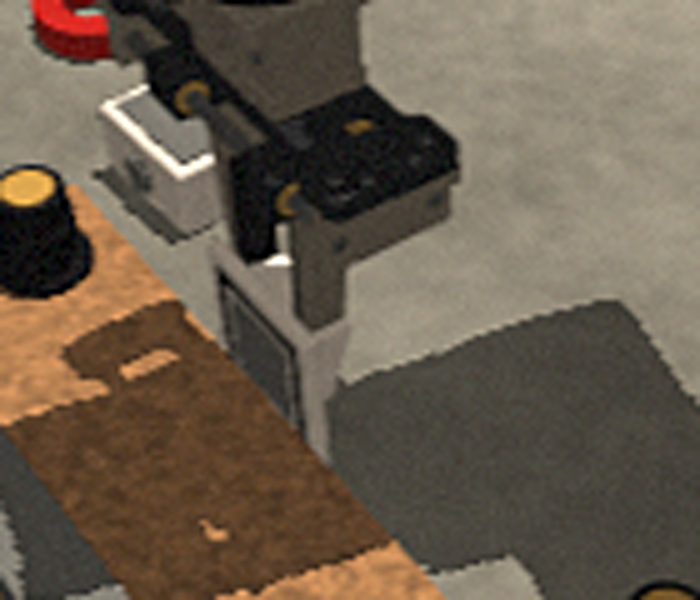

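The cover is standing upright against the step. Next I push it past the balance point.

Emit:
{"api": "arm_command", "payload": {"rows": [[0,0.8,0,-0.1,0],[0,1.6,0,-0.1,0],[0,2.4,0,-0.1,0],[0,3.1,0,0,0],[0,3.8,0,0.1,0],[0,4.4,0,0.2,0],[0,4.4,0,0.2,0],[0,4.4,0,0.2,0]]}}

```text
clock: 8.02
tool_pos: [630.8, -107.5, 164.2]
tcp_rot: [1.0, 0.01, -0.0, -0.0]
wrist_force: [1.1, -0.5, -0.2]
grip_width: 0.499
grip_force: 0.0
```

```bash
python3 - <<'E'
from h import *
s=env.snapshot("scene")
print(env.get_state()["wrist_force"])
cv2.imwrite("pics/g.png",cv2.resize(s["img"][90:210,150:290],(700,600),interpolation=cv2.INTER_CUBIC)[:,:,::-1])
E
```

```text
[-0.09555285 -0.59312015  0.31865806]
```

View pics/g.png

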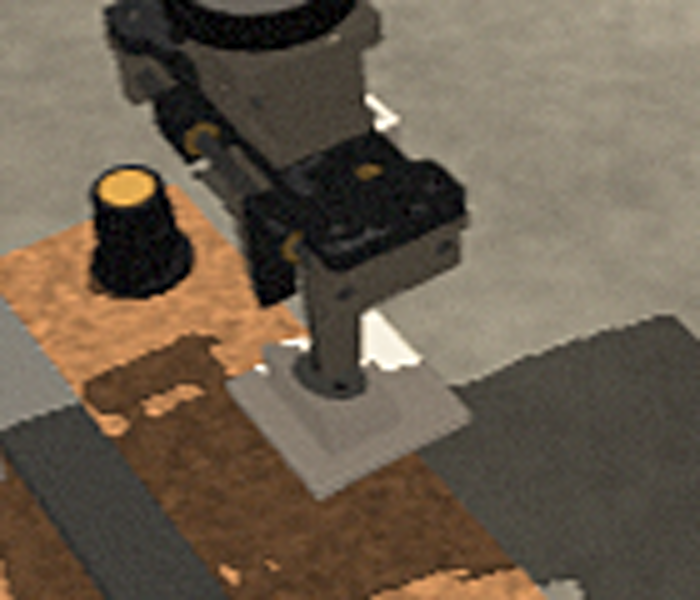

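The cover has flipped face up and lies flat on the panel. I'll back off, go down behind its rim, and check its pose.

Emit:
{"api": "arm_command", "payload": {"rows": [[0,0,0,-3,0],[0,-4,0,-3,0],[0,-8.5,0,-3,0],[0,-8.5,0,-3,0],[0,-8.5,0,0,0],[0,-8.5,0,4,0],[0,-8.5,0,5.7,0],[0,-8.5,0,5.7,0]]}}

```text
clock: 9.07
tool_pos: [546.0, -109.2, 106.6]
tcp_rot: [1.0, 0.01, -0.001, -0.0]
wrist_force: [0.7, 0.7, -0.4]
grip_width: 0.5
grip_force: 0.0
```

```bash
python3 - <<'E'
from h import *
np.set_printoptions(precision=1,suppress=True)
s=env.snapshot("scene")
for l,z in(("cover_mid",20),("panel_edge",16),("duct_face",16),("done_cover",16),("lampholder",0),("junction_box",0),("panel_lampholder",16)):
    for r in env.landmark_of(s,l)[:1]: print(l,r["p"],atz(s,r["position"],z))
cv2.imwrite("pics/i.png",cv2.resize(s["img"][90:210,150:290],(700,600),interpolation=cv2.INTER_CUBIC)[:,:,::-1])
E
```

```text
panel_edge 0.82 [592.3 -90.1  16. ]
duct_face 0.63 [724.7 -80.5  16. ]
done_cover 0.72 [662.8  85.1  16. ]
lampholder 0.58 [540.9 111.5   0. ]
junction_box 0.65 [ 538.9 -289.5    0. ]
panel_lampholder 0.55 [ 642.2 -255.6   16. ]
```

View pics/i.png

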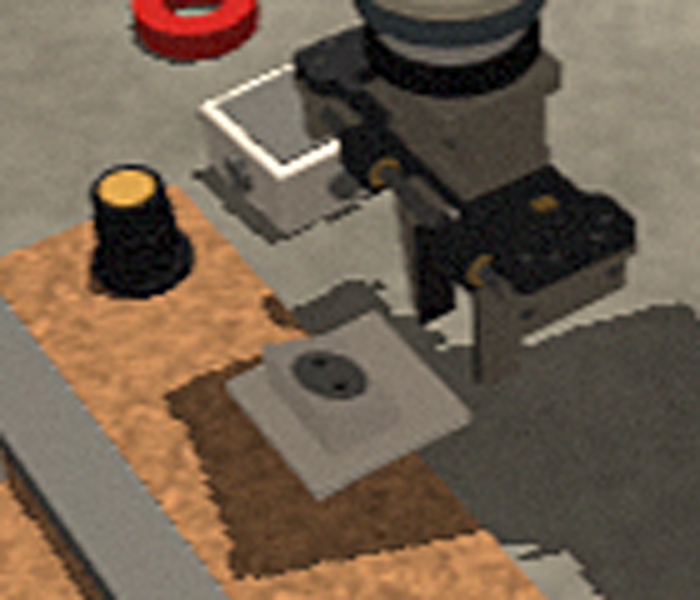

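The cover lies square, overhanging the front edge a little, and the fingertips are behind it and clear. Now I'll push it across to the duct.

Emit:
{"api": "arm_command", "payload": {"rows": [[0,1.3,0,0,0],[0,2.3,0,0,0],[0,3.2,0,0,0],[0,4.0,0,0,0],[0,4.8,0,0,0],[0,5.6,0,0,0],[0,6.4,0,0,0],[0,7.0,0,0,0]]}}

```text
clock: 10.48
tool_pos: [616.6, -107.9, 107.4]
tcp_rot: [1.0, 0.01, 0.0, -0.0]
wrist_force: [0.6, -0.2, -0.3]
grip_width: 0.497
grip_force: 0.2
```

Emit:
{"api": "arm_command", "payload": {"rows": [[0,0.3,0,0,0],[0,0.6,0,0,0],[0,0.9,0,0,0],[0,1.1,0,0,0]]}}

```text
clock: 10.98
tool_pos: [627.2, -107.6, 107.4]
tcp_rot: [1.0, 0.01, 0.0, 0.0]
wrist_force: [-1.0, -0.0, -0.3]
grip_width: 0.502
grip_force: 0.2
```

```bash
python3 - <<'E'
from h import *
s=env.snapshot("scene")
print(env.get_state()["wrist_force"],env.get_state()["tool_pos"])
cv2.imwrite("pics/j.png",cv2.resize(s["img"][100:200,140:260],(720,600),interpolation=cv2.INTER_CUBIC)[:,:,::-1])
E
```

```text
[0.09151465 0.26720693 0.25836432] [ 627.36844787 -107.62006439  107.43851789]
```

View pics/j.png

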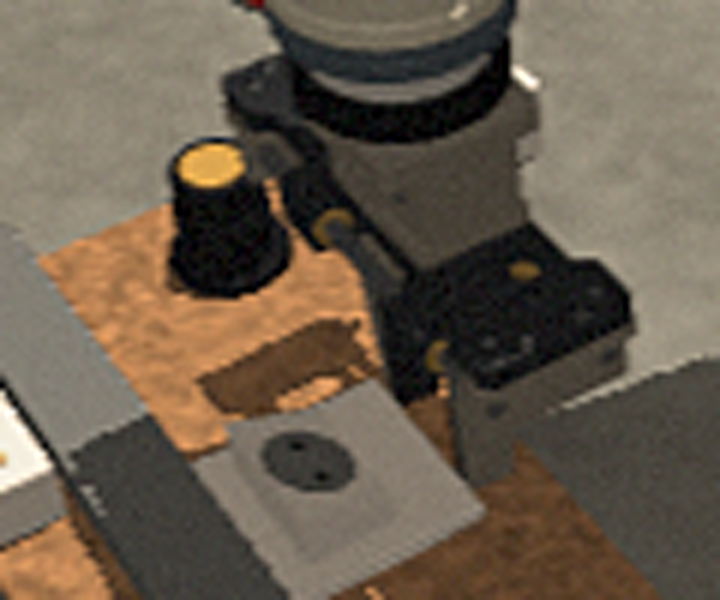

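It's now nearly touching the duct. I'll creep on in small steps until the force rises.

Emit:
{"api": "arm_command", "payload": {"rows": [[0,0.1,0,0,0],[0,0.2,0,0,0],[0,0.2,0,0,0]]}}

```text
clock: 11.4
tool_pos: [628.2, -107.6, 107.2]
tcp_rot: [1.0, 0.01, -0.001, -0.0]
wrist_force: [-4.7, -1.0, 2.8]
grip_width: 0.503
grip_force: 2.5
```

Emit:
{"api": "arm_command", "payload": {"rows": [[0,0.05,0,0,0],[0,0.1,0,0,0],[0,0.1,0,0,0]]}}

```text
clock: 11.78
tool_pos: [628.5, -107.6, 107.1]
tcp_rot: [1.0, 0.01, -0.002, -0.0]
wrist_force: [-8.6, -1.9, 6.1]
grip_width: 0.5
grip_force: 4.0
```

Emit:
{"api": "arm_command", "payload": {"rows": [[0,0.05,0,0,0],[0,0.1,0,0,0],[0,0.1,0,0,0]]}}

```text
clock: 12.15
tool_pos: [628.7, -107.6, 107.0]
tcp_rot: [1.0, 0.01, -0.003, -0.0]
wrist_force: [-11.0, -0.6, 7.7]
grip_width: 0.501
grip_force: 5.4
```

It's pressed against the duct, at the travel I expected. I'll back off and check with the view clear.

Emit:
{"api": "arm_command", "payload": {"rows": [[0,-0.4,0,0,0],[0,-2,0,0,0],[0,-5,0,0,0],[0,-10,0,-3,0],[0,-15,0,-8,0],[0,-20,0,-12,0],[0,-24,0,-14,0],[0,-24,0,-14,0]]}}

```text
clock: 13.15
tool_pos: [388.6, -112.4, 248.9]
tcp_rot: [1.0, 0.01, 0.001, 0.0]
wrist_force: [0.4, -0.6, -0.2]
grip_width: 0.503
grip_force: 0.0
```

```bash
python3 - <<'E'
from h import *
np.set_printoptions(precision=1,suppress=True)
for n in("scene","top"):
  s=env.snapshot(n)
  for l,z in(("cover_mid",20),("done_cover",16),("lampholder",0),("junction_box",0),("panel_lampholder",16)):
    for r in env.landmark_of(s,l)[:1]: print(l,r["p"],atz(s,r["position"],z))
  if n=="scene": A=cv2.resize(s["img"][110:210,140:240],(400,400),interpolation=cv2.INTER_CUBIC)
  else: B=cv2.resize(s["img"][80:210,250:380],(400,400),interpolation=cv2.INTER_CUBIC)
cv2.imwrite("pics/k.png",np.hstack([A,B])[:,:,::-1])
E
```

```text
cover_mid 0.94 [681.2 -98.2  20. ]
done_cover 0.78 [662.  93.  16.]
lampholder 0.72 [542.8 112.8   0. ]
panel_lampholder 0.71 [ 649.4 -259.1   16. ]
cover_mid 0.77 [ 679.4 -109.6   20. ]
done_cover 0.58 [655.9  78.5  16. ]
lampholder 0.68 [546.1 116.6   0. ]
junction_box 0.73 [ 537.9 -288.6    0. ]
panel_lampholder 0.91 [ 646.4 -259.1   16. ]
```

View pics/k.png

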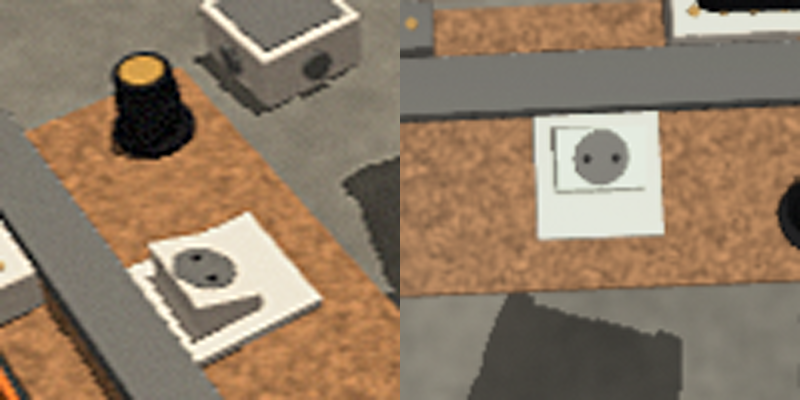

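The cover is face up, flat and flush along the duct (top crop: its far edge, from (535,117) to (660,112), lies on the duct line). The bystanders haven't moved.

```bash
python3 -c "
from station import env
print(env.finish_job())"
```

```text
the job is handed in; nothing more can be done
None
```

I tipped the cover up against the panel's front edge, flipped it face up onto the panel and pushed it flush against the cable duct. The other pieces stayed where they were, and I handed the job in at about 13 s.

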